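Lever open the stuck lid of a finds box

ROBOT

A 6-joint arm with a two-finger parallel gripper is mounted at the origin on the work surface. World frame = base frame: x ahead of the robot, y to its left, z up, the work surface at z = 0. Lengths are in m, angles in rad, forces in N, time in s.
With the tool pointing down it reaches from about 0.325 to 0.9 m from the base axis. Payload 3.5 kg.
Tool frame: the origin (TCP) lies at the very end of the fingers, on their centre line; the grasp point (between the pads) lies 19 mm behind it; z points along the fingers, y is the line along which they close (so a half turn about z gives the same grasp; the last joint's range is limited). The gripper opens to 85 mm and grips with 20 to 120 N. Pads are 22 mm wide; open, the fingers measure 114 mm over their backs; the gripper's body (76 mm by 85 mm) begins 54 mm behind the grasp point. The pads swing forward as they close: fully open they stand 13 mm farther back than shut.
Start: joints at [1.036, 0.276, -0.026, 1.268, 0, 1.467], TCP at [0.262, 0.568, 0.231] pointing down, gripper open.
Joint ranges: [-3.12, 3.12], [-0.85, 1.88], [-1.08, 1.24], [-1.95, 2.15], [-1.57, 1.53], [-3.14, 3.14]. Speed limits (rad/s): [2.57, 2.57, 3.14, 3.14, 3.14, 3.14].

INTERFACE

Orientations are given as a unit quaternion [w, x, y, z].
In Python, from bench import env gives the robot as it stands.
- The arm moves only by the shell command python3 -m crank 'ROWS' [FORCE]. ROWS is a JSON object of lists of equal length, an entry for each row: "dp": the shift along the tool's x, y, z in units of 0.04 m (1.0 is 0.04 m), a list of three; "twist": the turn, a rotation vector about the tool's x, y, z in units of 180 degrees (1.0 is 180 degrees), a list of three; "fingers": the opening, from 0 (shut) to 1 (fully open). A call has 1 to 12 rows; each row shifts and turns the commanded pose from where the row before left it, along the tool's axes as they then stand; what a row does not reach is not made up. A row lasts 1/10 s, in which the tool goes at most 50 mm and 8.59 degrees, less where a joint would pass 70% of its speed; a pose out of reach is approached as far as the arm can. A call with a number of a shift or a turn outside -1 to 1 is refused whole. A call with a gripper value outside its range is refused whole. The fingers move at their own pace and stop on an object; FORCE is the grip in N (left out, the last holds). Time passes only in rows, so rows that do not move let the fingers close. It gives the time, the measured TCP pose, the force, the opening and the grip force at its end, in the units of the state.
- env.read_state(): the state, without advancing time (a new reading comes with each control period).
- env.capture(name): name is "scene" or "side" or "wrist"; returns the picture (400x640x3 uint8, red, green, blue); there is no depth.
- env.calibration(name): a dict with "camera_matrix" (3x3 intrinsics, pixels), "R" (3x3) and "t" (3): a world point X has camera coordinates R X + t. Camera axes: x right, y down, z forward; pixel columns grow to the right and rows downward; lengths in m; the calibration is good to about 2 mm. A picture is of the moment at which its call begins: read the wrist's pose just before it. calibration takes no time and is no camera call; for the wrist camera it gives the pose at the moment of the call.
- env.hand_in(): hands the job in; it is judged then, once.
The state is a dict: "time": time; "joints": joint angles; "dq": joint speeds; "tau": joint torques, N m; "eef_pos": TCP position; "tcp_rot": TCP orientation; "force": force on the tool from outside, world axes, zero at the start; "moment": the same for the moment, N m; "grip_width": finger opening in m; "grip_force": force on a finger pad.
Only numpy, scipy, OpenCV 4.12 (cv2) and the standard library are available. Lean on these libraries where they do the work, as an engineer would, in place of code of your own. Each camera call takes 0.05 s, during which the arm holds its last target. There are 200 camera calls.

TASK

The lid of the wooden finds box is stiff and flush: take the spatula from its rack and, with its blade pushed through the channel in the box's front rail under the edge of the lid, lever the lid up, then swing it open until it stands upright by itself. Only the spatula, not the gripper, may press on the box until the lid has come up. Finally lay the spatula down flat in the middle of the cork mat, and leave the bottle, tape roll and bowl where they are.

Things in the scene. Friction and masses are not known exactly. Their poses are not given: they have to be found in the camera images.
- finds_box: Fixed wooden box, 190 mm deep (x), 150 mm wide (y), 75 mm high, a paper card on its front. Origin: centre of its underside; front faces -x. The first 50 mm of its top behind the front face is a solid rail, cut through in the middle by the channel. Behind the rail lies the lid, inset between the walls.
- channel (a point): Middle of the channel's floor at the box's front face, 57 mm above the table. The channel runs along the box's x, 50 mm wide, 18 mm deep, open above and in front. Its floor goes on level beneath the lid, leaving an 8 mm high gap under the lid.
- lid (a joint): Hinge of the lid, rad: 0 shut, grows as the front edge rises, 1.57 upright, stop at 1.8. It is stiff and stays at any angle; about 4 N upward at the front edge moves it.
- lid_edge (a point): Middle of the lower front edge of the lid. The lid is plywood, 126 mm from front edge to hinge, 130 mm wide, 10 mm thick, its top flush with the box's top when shut; it moves with the lid.
- lid_hinge (a point): Middle of the hinge line (along the box's y), at the top rear edge of the lid, 75 mm above the table.
- tool_rack: Fixed low wooden rack, 135 mm deep (x), 84 mm wide, 54 mm high: roof (underside 44 mm up), two sides and back, open at the front (-x). Inside 64 mm wide, 127 mm deep. Origin: centre of its underside. The spatula's handle starts inside under the roof; about 70 mm of blade sticks out in front.
- spatula: Loose spatula, 200 mm long, 0.13 kg. Origin: mid-length, on the handle's underside; x points to the blade's tip. Dark wooden handle 22 mm wide, 20 mm high, from x = -100 to +5 mm; steel blade 34 mm wide, 3 mm thick, from x = +5 to +100 mm, 8.5 to 11.5 mm above the underside, clear of the table. Balances near x = -15 mm.
- spatula_tip (a point): Middle of the blade's straight end: x = +100 mm, 10 mm above the handle's underside.
- spatula_handle (a point): Centre of the handle's hind part: x = -50 mm, 10 mm above its underside.
- mat: Fixed cork mat, 200 mm (x) by 120 mm (y), 3 mm thick. Origin: centre of its underside.
- bottle: Bystander: amber bottle, 48 mm across, 105 mm high, upright. Origin: centre of its foot.
- tape_roll: Bystander: roll of paper tape lying flat, 90 mm across, 45 mm high. Origin: centre of its underside.
- bowl: Bystander: terracotta bowl, 90 mm across, 50 mm high. Origin: centre of its foot.
There are look-alikes about, which are no part of the job. Of the things that look like the spatula, take the one that is farthest to the robot's left at the start.

How it is judged:
On the way, in this order (a step that is already met when the one before it is completed fails the run):
1. the lid is up by more than 0.12 rad with the spatula's tip at its front edge, within 60 mm of it (value of joint lid above 0.12 rad and distance between spatula_tip and lid_edge below 0.06 m), for 0.1 s.
2. the lid is swung open past 1.3 rad (value of joint lid above 1.3 rad), for 0.2 s.
At the end, for the whole second after the job is handed in: The lid stands open by itself at more than 1.3 rad; the spatula lies flat and still on the cork mat, its handle less than 25 mm up (centre), its length level within 0.12 rad, its middle within 60 mm of the mat's centre (value of joint lid above 1.3 rad and horizontal distance between spatula and mat below 0.06 m and height (world z) of spatula_handle below 0.025 m and angle between spatula's own x axis and vertical between 1.45 and 1.69 rad and linear speed of spatula below 0.02 m/s and velocity of joint lid between -0.1 and 0.1 rad/s); the robot touches nothing.
It fails at once if the gripper presses on the box or lid with more than 1.5 N while the lid is less than 0.1 rad open (value of joint lid below 0.1 rad and contact force between the fingers and finds_box above 1.5 N).
It fails at once if the bottle is moved more than 25 mm (distance of bottle from where it was at the start of the episode above 0.025 m).
It fails at once if the tape roll is moved more than 25 mm (distance of tape_roll from where it was at the start of the episode above 0.025 m).
It fails at once if the bowl is moved more than 25 mm (distance of bowl from where it was at the start of the episode above 0.025 m).
It also fails if it takes over 72 s, if anything falls off the work surface, if the arm or the gripper's body presses on something with over 40 N, if the wrist force passes 120 N, or if a joint passes its speed limit or range.

## Working session

There is one attempt and no reset: what is moved stays moved. The work goes in short steps, Python scripts to look and compute and a shell command to move; the robot and the scene stay as the last step left them, time stands still between calls to the robot, and variables do not carry over. Pictures are saved under pics/ and viewed, at most 10 in all, crops included, and the job is handed in when it is done.

```bash
ls; mkdir -p pics
cat > h.py <<'E'
import numpy as np, cv2
from bench import env
def snap(n,f):
    im=env.capture(n); cv2.imwrite('pics/'+f,im[:,:,::-1]); return im
def ray(c,u,v):
    K=np.array(c['camera_matrix']);R=np.array(c['R']);t=np.array(c['t'])
    d=R.T@np.linalg.inv(K)@np.array([u,v,1.]); return -R.T@t,d
def onz(c,u,v,z):
    o,d=ray(c,u,v); return o+d*(z-o[2])/d[2]
def proj(c,X):
    p=np.array(c['camera_matrix'])@(np.array(c['R'])@np.array(X)+np.array(c['t'])); return p[:2]/p[2]
E
python3 - <<'E'
from h import *
for n in['scene','side']:
    snap(n,n+'0.png'); c=env.calibration(n); o,d=ray(c,320,200); print(n,o,onz(c,320,200,0))
print(env.read_state())
E
```

```text
pics
scene [0.89370271 0.70410052 1.21771213] [ 0.45310667 -0.06248377  0.        ]
side [ 0.35531448 -0.80880727  0.84511336] [4.93847304e-01 5.54308504e-02 1.11022302e-16]
{'time': 0.1, 'joints': array([ 1.03560666e+00,  2.77072277e-01, -2.77445926e-02,  1.26803813e+00,
        1.64469159e-05,  1.46744835e+00]), 'dq': array([-0.00010868, -0.00087245,  0.00404257, -0.00139747, -0.00057498,
        0.00107286]), 'tau': array([ 1.18524280e-03, -4.46707785e+01,  2.96129483e+01,  8.43063259e-03,
       -5.80899382e-05, -1.77972261e-06]), 'eef_pos': array([0.26119621, 0.56701186, 0.23026162]), 'tcp_rot': array([-3.30888173e-04,  2.14246880e-01,  9.76779000e-01, -9.74737902e-04]), 'force': array([ 0.56385413, -0.82270214, -0.42951908]), 'moment': array([-0.00989214,  0.04359181,  0.03480586]), 'grip_force': 0.0, 'grip_width': 0.085365681924626}
```

View pics/scene0.png

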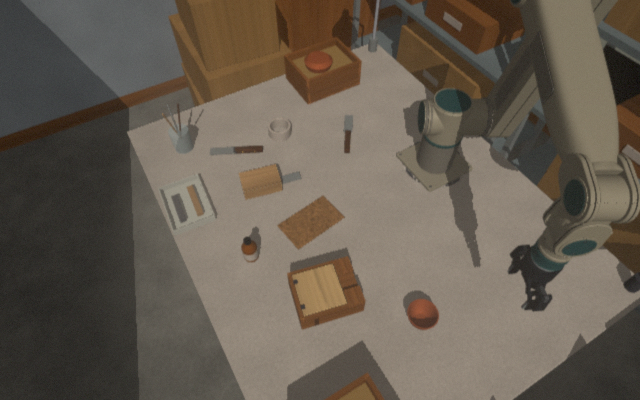

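View pics/side0.png

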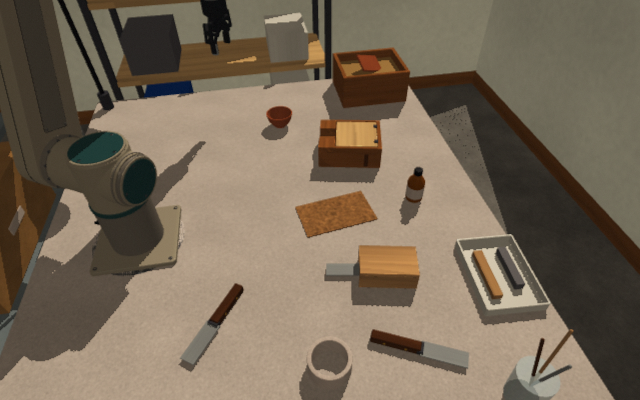

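Scene view: the racked spatula's blade is at about (291,178), with the rack at (261,180). Look-alikes are at (237,150) and (348,133). The box is at (325,290), a decoy box is at the bottom (350,395), and the mat is at (311,222). Side view: rack (388,265), blade (341,270), look-alikes (215,325) and (420,348), box (350,143), mat (336,213). Next I'll compare their y values and take one close crop.

Run:
```python
from h import *
s=cv2.imread('pics/scene0.png'); d=cv2.imread('pics/side0.png')
c=env.calibration('scene'); e=env.calibration('side')
for p in[(291,178),(237,150),(348,133)]: print('scene',onz(c,*p,.01))
for p in[(341,270),(420,348),(215,325)]: print('side',onz(e,*p,.01))
a=cv2.resize(s[155:335,225:385],None,fx=3,fy=3,interpolation=cv2.INTER_CUBIC)
b=cv2.resize(d[110:300,290:425],(384,540),interpolation=cv2.INTER_CUBIC)
cv2.imwrite('pics/crop1.png',cv2.convertScaleAbs(np.hstack([a[:, :408],b]),alpha=1.3));
```

```text
scene [ 0.49772298 -0.19437747  0.01      ]
scene [ 0.61087873 -0.4195101   0.01      ]
scene [ 0.19775927 -0.28186306  0.01      ]
side [ 0.49967653 -0.20339094  0.01      ]
side [ 0.61850869 -0.42745168  0.01      ]
side [ 0.20020023 -0.29632337  0.01      ]
```

View pics/crop1.png

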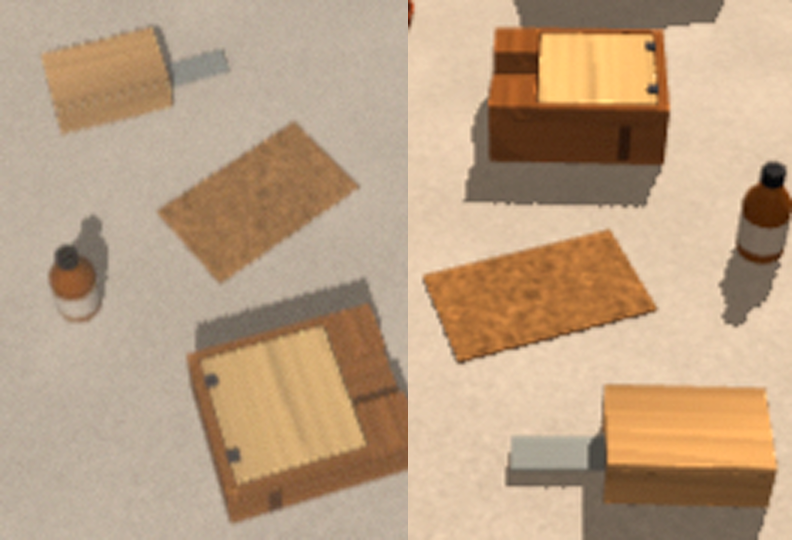

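Run:
```python
from h import *
c=env.calibration('scene'); e=env.calibration('side')
S=lambda u,v,z:onz(c,225+u/3,155+v/3,z)[:2].round(4)
D=lambda u,v,z:onz(e,290+(u-408)*135/384,110+v*190/540,z)[:2].round(4)
def pr(n,f,L,z):
    P=np.array([f(u,v,z) for u,v in L]); print(n,P.tolist(),'mean',P.mean(0).round(4),'sides',[round(float(np.linalg.norm(P[i]-P[i-1])),3) for i in range(len(P))],'ang',[round(float(np.degrees(np.arctan2(*(P[i]-P[i-1])[::-1]))),1) for i in range(len(P))])
pr('mat s',S,[(293,122),(358,185),(222,281),(160,211)],.003)
pr('mat d',D,[(424,275),(610,230),(656,309),(459,362)],.003)
pr('box d',D,[(496,28),(660,32),(668,112),(490,108)],.075)
pr('lid d',D,[(538,34),(654,36),(658,103),(539,102)],.075)
pr('lid s',S,[(203,360),(322,327),(364,446),(240,483)],.075)
pr('chan d',D,[(494,52),(538,52),(538,74),(492,74)],.075)
pr('rack d',D,[(604,386),(767,390),(775,470),(603,466)],.054)
pr('rack s',S,[(42,54),(152,28),(170,105)],.054)
pr('blade d',D,[(511,436),(600,436),(589,470),(507,470)],.0115)
pr('blade s',S,[(224,50),(230,70),(175,83),(172,65)],.0115)
```

```text
mat s [[0.4365, -0.0722], [0.418, 0.0421], [0.6108, 0.0732], [0.6279, -0.0406]] mean [0.5233 0.0006] sides [0.194, 0.116, 0.195, 0.115] ang [-170.6, 99.2, 9.2, -81.5]
mat d [[0.4215, 0.0385], [0.6169, 0.067], [0.633, -0.0492], [0.438, -0.0799]] mean [ 0.5274 -0.0059] sides [0.12, 0.197, 0.117, 0.197] ang [97.9, 8.3, -82.1, -171.1]
box d [[0.5494, 0.3455], [0.7293, 0.3009], [0.6972, 0.1562], [0.5169, 0.1991]] mean [0.6232 0.2504] sides [0.15, 0.185, 0.148, 0.185] ang [77.5, -13.9, -102.5, 166.6]
lid d [[0.5937, 0.3242], [0.7205, 0.2945], [0.6913, 0.1732], [0.5693, 0.1992]] mean [0.6437 0.2478] sides [0.127, 0.13, 0.125, 0.125] ang [79.0, -13.2, -103.5, 168.0]
lid s [[0.6856, 0.1785], [0.567, 0.2065], [0.5974, 0.3324], [0.7146, 0.3049]] mean [0.6412 0.2556] sides [0.13, 0.122, 0.13, 0.12] ang [-102.9, 166.7, 76.4, -13.2]
chan d [[0.5389, 0.2991], [0.5866, 0.2894], [0.5783, 0.2487], [0.5295, 0.2585]] mean [0.5583 0.2739] sides [0.042, 0.049, 0.042, 0.05] ang [77.0, -11.5, -101.5, 168.6]
rack d [[0.5492, -0.1734], [0.6822, -0.2032], [0.6612, -0.2824], [0.5287, -0.2534]] mean [ 0.6053 -0.2281] sides [0.083, 0.136, 0.082, 0.136] ang [75.6, -12.6, -104.9, 167.7]
rack s [[0.6594, -0.2742], [0.53, -0.2448], [0.5643, -0.1312]] mean [ 0.5846 -0.2167] sides [0.172, 0.133, 0.119] ang [-56.4, 167.2, 73.2]
blade d [[0.4681, -0.1784], [0.543, -0.1926], [0.5256, -0.2254], [0.4583, -0.2127]] mean [ 0.4988 -0.2023] sides [0.036, 0.076, 0.037, 0.068] ang [74.1, -10.7, -117.9, 169.3]
blade s [[0.4569, -0.2035], [0.4657, -0.1724], [0.532, -0.1882], [0.5224, -0.2146]] mean [ 0.4942 -0.1947] sides [0.066, 0.032, 0.068, 0.028] ang [170.4, 74.2, -13.4, -110.0]
```

The racked spatula is leftmost (y −0.20, against −0.28 and −0.42), so it's the one to take. The measured mat, box, lid, rack and blade sizes match the given ones. Yaw is about −12.8° for the rack and −13.3° for the box. I'm moving above the blade.

```bash
cat >> h.py <<'E'
from scipy.spatial.transform import Rotation as Ro
def pose():
    s=env.read_state(); q=s['tcp_rot']; return np.array(s['eef_pos']),Ro.from_quat([q[1],q[2],q[3],q[0]]),s
def go(target,xyaw=None,pitch=0):
    "units left to target, in the tool axes; then the twist to tool x at xyaw deg, pointing down (pitch: about tool y)"
    p,r,s=pose(); d=r.inv().apply(np.array(target)-p)/.04
    print('at',p.round(4),'dp',d.round(3),'t',round(s['time'],2))
    if xyaw is not None:
        a=np.radians(xyaw); x=np.array([np.cos(a),np.sin(a),0]);z=np.array([0,0,-1.])
        T=Ro.from_matrix(np.c_[x,np.cross(z,x),z])*Ro.from_rotvec([0,np.radians(pitch),0])
        print('twist',((r.inv()*T).as_rotvec()/np.pi).round(4),'dp after twist',(T.inv().apply(np.array(target)-p)/.04).round(3))
E
python3 -m crank '{"dp":[[0,0,0],[0,0,0],[-0.5,-0.87,0],[-0.5,-0.87,0],[-0.5,-0.87,0],[-0.5,-0.87,0],[-0.5,-0.87,0],[-0.5,-0.87,0],[-0.5,-0.87,0],[-0.5,-0.87,0],[-0.5,-0.87,0],[-0.5,-0.87,0]],"twist":[[0,0,-0.033],[0,0,-0.033],[0,0,0],[0,0,0],[0,0,0],[0,0,0],[0,0,0],[0,0,0],[0,0,0],[0,0,0],[0,0,0],[0,0,0]],"fingers":[1,1,1,1,1,1,1,1,1,1,1,1]}'
python3 -m crank '{"dp":[[-0.5,-0.87,0],[-0.5,-0.87,0],[-0.5,-0.87,0],[-0.5,-0.87,0],[-0.5,-0.87,0],[-0.5,-0.87,0],[-0.5,-0.87,0],[-0.5,-0.87,0],[-0.5,-0.87,0],[-0.5,-0.87,0],[0,0,0]],"twist":[[0,0,0],[0,0,0],[0,0,0],[0,0,0],[0,0,0],[0,0,0],[0,0,0],[0,0,0],[0,0,0],[0,0,0],[0,0,0]],"fingers":[1,1,1,1,1,1,1,1,1,1,1]}'
python3 - <<'E'
from h import *
go([.497,-.2,.15],167.2)
c=env.calibration('wrist'); snap('wrist','w1.png'); print(ray(c,320,200)[0]); print(proj(c,[.497,-.2,.0115]),proj(c,[.465,-.194,.0115]))
E
```

```text
time: 1.3
eef_pos: [0.3789, 0.1822, 0.231]
tcp_rot: [-0.0, 0.112, 0.994, -0.0]
force: [0.2, 0.4, -0.5]
grip_width: 0.0853
grip_force: 0.0
time: 2.4
eef_pos: [0.498, -0.2042, 0.2308]
tcp_rot: [0.001, 0.114, 0.993, -0.001]
force: [0.6, 0.6, -0.9]
grip_width: 0.0852
grip_force: 0.0
at [ 0.498  -0.2042  0.2308] dp [0.05  0.101 2.019] t 2.4
twist [-0.0005  0.0004 -0.0018] dp after twist [0.047 0.098 2.019]
[ 0.43206245 -0.19015056  0.37316499]
[325.13373182 169.54540866] [323.88655703 138.59454949]
```

View pics/w1.png

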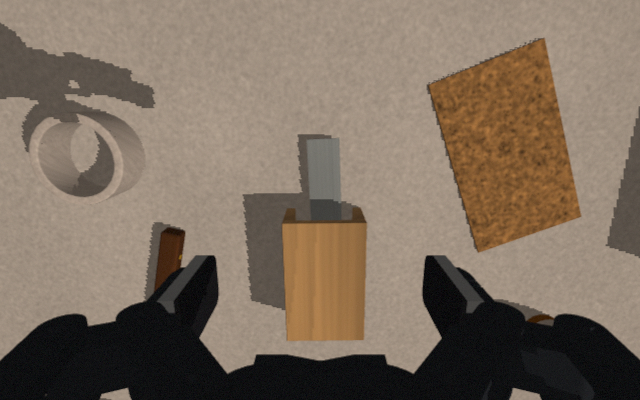

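Wrist view: blade tip edge is at (307–340,138) and its root at (308–342,219), below it the rack. The mat is at right and the tape roll at (85,155), well clear.

Run:
```python
from h import *
c=env.calibration('wrist')
a=onz(c,323.5,138.5,.0115);b=onz(c,325.5,205,.0115);print('tip',a,'root',b,np.degrees(np.arctan2(*(a-b)[1::-1])))
u=(a-b)/np.linalg.norm(a-b); g=a-.03*u; print(g); go([g[0],g[1],.002],np.degrees(np.arctan2(u[1],u[0])))
print('rack top',[onz(c,x,y,.054)[:2].round(4) for x,y in[(283,222),(366,222),(364,340),(287,340)]])
print('mat',onz(c,505,145,.003),'width',onz(c,307,139,.0115)-onz(c,340,139,.0115))
M=np.array([onz(c,x,y,.003)[:2] for x,y in [(429,85),(544,39),(580,216),(478,251)]]);print(M,M.mean(0))
```

```text
tip [ 0.46326941 -0.19155111  0.0115    ] root [ 0.5337864  -0.20545592  0.0115    ] 168.84530358614577
[ 0.49270266 -0.19735487  0.0115    ]
at [ 0.4968 -0.2019  0.2306] dp [0.121 0.085 5.715] t 2.45
twist [ 0.0001 -0.0003 -0.0105] dp after twist [0.123 0.091 5.715]
rack top [array([ 0.5292, -0.2478]), array([ 0.5476, -0.1686]), array([ 0.6796, -0.1965]), array([ 0.6607, -0.2778])]
mat [ 0.51453494 -0.00423349  0.003     ] width [-0.00774537 -0.03338955  0.        ]
[[ 0.43579026 -0.07464874]
 [ 0.41864173  0.04224321]
 [ 0.6138992   0.07157731]
 [ 0.63063084 -0.04536315]] [ 0.52474051 -0.00154784]
```

```bash
python3 -m crank '{"dp":[[0.12,0.09,0],[0,0,0.9],[0,0,0.9],[0,0,0.9],[0,0,0.9],[0,0,0.9],[0,0,0.8],[0,0,0.42],[0,0,0]],"twist":[[0,0,-0.01],[0,0,0],[0,0,0],[0,0,0],[0,0,0],[0,0,0],[0,0,0],[0,0,0],[0,0,0]],"fingers":[1,1,1,1,1,1,1,1,1]}'
python3 -m crank '{"dp":[[0,0,0],[0,0,0],[0,0,0],[0,0,0],[0,0,0],[0,0,0]],"twist":[[0,0,0],[0,0,0],[0,0,0],[0,0,0],[0,0,0],[0,0,0]],"fingers":[0,0,0,0,0,0]}' 60
```

```text
time: 3.35
eef_pos: [0.4892, -0.192, 0.0]
tcp_rot: [-0.003, 0.095, 0.995, 0.002]
force: [-0.3, -0.3, -0.2]
grip_width: 0.0858
grip_force: 0.0
time: 3.95
eef_pos: [0.4937, -0.1958, 0.0032]
tcp_rot: [0.001, 0.096, 0.995, -0.0]
force: [1.5, -0.7, 0.7]
grip_width: 0.0312
grip_force: 59.1
```

```bash
python3 -m crank '{"dp":[[0,0,-0.05],[0.4,0,0],[0.5,0,0],[0.5,0,0],[0.5,0,0],[0.5,0,0],[0.5,0,0],[0.5,0,0],[0.4,0,0],[0,0,0]],"twist":[[0,0,0],[0,0,0],[0,0,0],[0,0,0],[0,0,0],[0,0,0],[0,0,0],[0,0,0],[0,0,0],[0,0,0]],"fingers":[0,0,0,0,0,0,0,0,0,0]}'
python3 - <<'E'
from h import *
print(env.read_state()['joints'].round(3))
w=snap('wrist','w2.png'); snap('side','s2.png')
E
```

```text
time: 4.95
eef_pos: [0.3405, -0.1647, 0.004]
tcp_rot: [-0.002, 0.097, 0.995, 0.001]
force: [-1.2, 0.5, 0.6]
grip_width: 0.0313
grip_force: 59.5
[-0.621  0.111 -0.796  0.668 -0.001 -0.427]
```

View pics/s2.png

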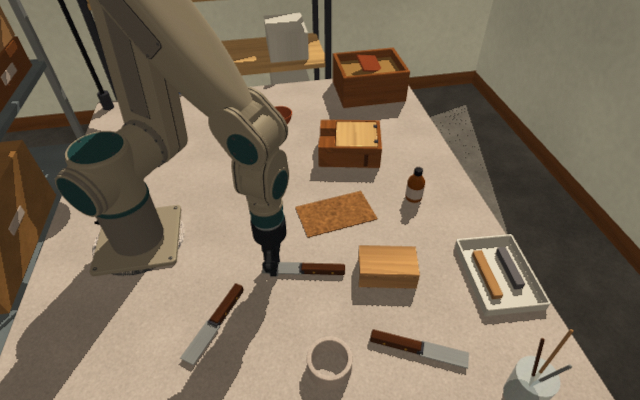

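The side view shows the spatula fully out of the rack: blade (275–302,269), handle (302–345,269). I'll release, slide back along it and regrasp on the handle.

```bash
python3 -m crank '{"dp":[[0,0,0],[0,0,0],[0,0,0],[0,0,0],[-0.5,0,0],[-0.5,0,0],[-0.5,0,0],[-0.5,0,0],[-0.5,0,0.03],[0,0,0],[0,0,0]],"twist":[[0,0,0],[0,0,0],[0,0,0],[0,0,0],[0,0,0],[0,0,0],[0,0,0],[0,0,0],[0,0,0],[0,0,0],[0,0,0]],"fingers":[1,1,1,1,1,1,1,1,1,1,1]}'
python3 -m crank '{"dp":[[0,0,0],[0,0,0],[0,0,0],[0,0,0],[0,0,0],[0,0,0],[0,0,0]],"twist":[[0,0,0],[0,0,0],[0,0,0],[0,0,0],[0,0,0],[0,0,0],[0,0,0]],"fingers":[0,0,0,0,0,0,0]}' 120
python3 -m crank '{"dp":[[0,0,-0.2],[0,0,-0.5],[0,0,-1],[0,0,-1],[0,0,-1],[0,0,-1],[0,0,-0.3],[0,0,0]],"twist":[[0,0,0],[0,0,0],[0,0,0],[0,0,0],[0,0,0],[0,0,0],[0,0,0],[0,0,0]],"fingers":[0,0,0,0,0,0,0,0]}'
python3 - <<'E'
from h import *
snap('wrist','w3.png'); go([.5,.29,.2],-13.3)
E
```

```text
time: 6.15
eef_pos: [0.4414, -0.1852, 0.0031]
tcp_rot: [-0.001, 0.096, 0.995, 0.0]
force: [0.1, -0.2, 0.6]
grip_width: 0.0856
grip_force: 0.0
time: 6.85
eef_pos: [0.4418, -0.1857, 0.0039]
tcp_rot: [0.0, 0.097, 0.995, -0.0]
force: [-1.1, 0.0, 6.0]
grip_width: 0.0192
grip_force: 118.0
time: 7.65
eef_pos: [0.4431, -0.1862, 0.2056]
tcp_rot: [0.002, 0.096, 0.995, -0.001]
force: [0.4, -0.2, -1.4]
grip_width: 0.0189
grip_force: 117.4
at [ 0.4418 -0.1854  0.2034] dp [ 0.851 11.943  0.082] t 7.7
twist [-4.000e-04 -1.000e-04 -9.875e-01] dp after twist [ -1.317 -11.901   0.085]
```

View pics/w3.png

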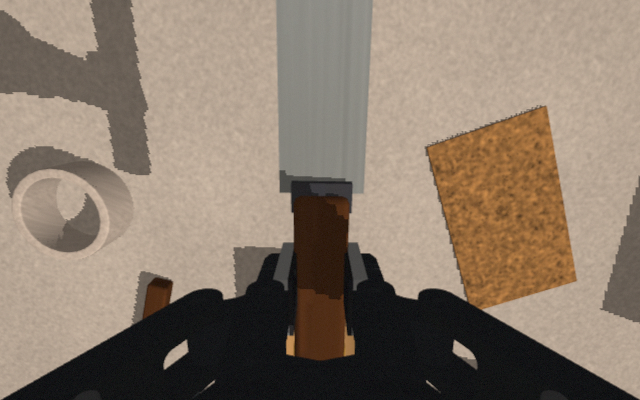

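```bash
python3 - <<'E'
from h import *
s=cv2.imread('pics/side0.png')
e=env.calibration('side');c=env.calibration('scene')
print('bowl',onz(e,280,117,.025),onz(c,423,313,.025),'bottle',onz(e,416,190,.05),onz(c,250,250,.05),'tape',onz(e,330,360,.0225))
w=env.calibration('wrist');p,r,_=pose()
print('root in tool',r.inv().apply(onz(w,322,191,p[2]+.0075)-p), 'half', r.inv().apply(onz(w,322,5,p[2]+.0075)-p))
E
python3 -m crank '{"dp":[[0,0,0],[0,0,0],[0,0,0],[0,0,0],[0,0,0],[0,0,0],[0,0,0],[0,0,0],[0,0,0],[0,0,0],[0,0,0],[0,0,0]],"twist":[[0,0,-0.045],[0,0,-0.045],[0,0,-0.045],[0,0,-0.045],[0,0,-0.045],[0,0,-0.045],[0,0,-0.045],[0,0,-0.045],[0,0,-0.045],[0,0,-0.045],[0,0,-0.045],[0,0,-0.045]],"fingers":[0,0,0,0,0,0,0,0,0,0,0,0]}'
python3 -m crank '{"dp":[[0,0,0],[0,0,0],[0,0,0],[0,0,0],[0,0,0],[0,0,0],[0,0,0],[0,0,0],[0,0,0],[0,0,0],[0,0,0]],"twist":[[0,0,-0.045],[0,0,-0.045],[0,0,-0.045],[0,0,-0.045],[0,0,-0.045],[0,0,-0.045],[0,0,-0.045],[0,0,-0.045],[0,0,-0.045],[0,0,-0.042],[0,0,0]],"fingers":[0,0,0,0,0,0,0,0,0,0,0]}'
python3 - <<'E'
from h import *
go([.348,.318,.2],-13.3); print(pose()[2]['joints'])
E
```

```text
bowl [0.42528875 0.46627222 0.025     ] [0.40864626 0.45217077 0.025     ] bottle [ 0.75065596 -0.00698746  0.05      ] [0.75525414 0.02475833 0.05      ] tape [ 0.4297371  -0.42478479  0.0225    ]
root in tool [ 0.03424029 -0.00058383 -0.00752922] half [ 0.10145989 -0.00067801 -0.00758682]
time: 8.9
eef_pos: [0.4397, -0.1842, 0.2]
tcp_rot: [-0.001, -0.685, 0.729, 0.003]
force: [0.8, -0.3, -0.6]
grip_width: 0.0191
grip_force: 117.5
time: 10.0
eef_pos: [0.4698, -0.1107, 0.2001]
tcp_rot: [0.027, 0.986, -0.165, -0.011]
force: [-0.4, -0.5, -1.4]
grip_width: 0.0195
grip_force: 117.9
at [ 0.4698 -0.1107  0.2001] dp [-6.369 -9.132 -0.44 ] t 10.0
twist [ 0.018   0.0049 -0.0316] dp after twist [-5.428e+00 -9.730e+00  2.000e-03]
[-0.33083041  0.05620487 -0.35804162  1.16918621 -0.05713225 -3.14066797]
```

```bash
python3 -m crank '{"dp":[[-0.53,-0.76,-0.037],[-0.53,-0.76,-0.037],[-0.53,-0.76,-0.037],[-0.53,-0.76,-0.037],[-0.53,-0.76,-0.037],[-0.53,-0.76,-0.037],[-0.53,-0.76,-0.037],[-0.53,-0.76,-0.037],[-0.53,-0.76,-0.037],[-0.53,-0.76,-0.037],[-0.53,-0.76,-0.037],[-0.53,-0.76,-0.037]],"twist":[[0,0,0],[0,0,0],[0,0,0],[0,0,0],[0,0,0],[0,0,0],[0,0,0],[0,0,0],[0,0,0],[0,0,0],[0,0,0],[0,0,0]],"fingers":[0,0,0,0,0,0,0,0,0,0,0,0]}'
python3 -m crank '{"dp":[[0,0,0],[0,0,0]],"twist":[[0.018,0.005,-0.0316],[0,0,0]],"fingers":[0,0]}'
python3 - <<'E'
from h import *
go([.348,.318,.2],-13.3); print(pose()[2]['joints']); snap('wrist','w4.png')
E
```

```text
time: 11.2
eef_pos: [0.3503, 0.3141, 0.1988]
tcp_rot: [0.03, 0.985, -0.168, -0.01]
force: [1.1, -1.0, -1.8]
grip_width: 0.0192
grip_force: 117.9
time: 11.4
eef_pos: [0.3496, 0.3129, 0.1987]
tcp_rot: [0.003, 0.993, -0.118, 0.001]
force: [-0.4, 0.1, -1.7]
grip_width: 0.0193
grip_force: 118.2
at [0.3496 0.3129 0.1987] dp [-0.068 -0.114 -0.034] t 11.4
twist [ 0.002  -0.001  -0.0016] dp after twist [-0.068 -0.114 -0.033]
[ 0.59625453  0.02234173 -0.3954972   1.15558064 -0.00644337 -2.30802222]
```

View pics/w4.png

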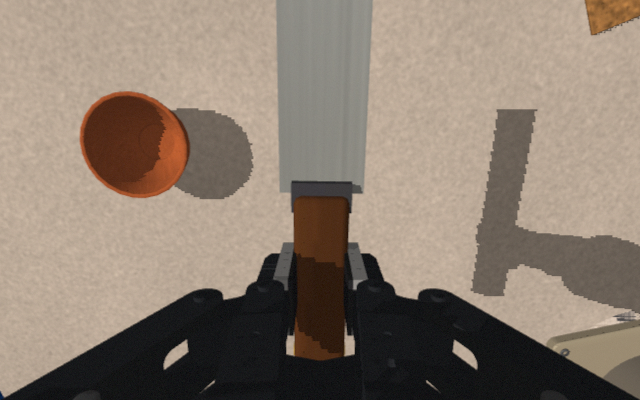

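```bash
python3 -m crank '{"dp":[[0.2,0,-0.5],[0.5,0,-0.7],[0.7,0,-0.3],[0.7,0,0],[0.4,0,0],[0,0,0]],"twist":[[0.002,-0.001,-0.0016],[0,0,0],[0,0,0],[0,0,0],[0,0,0],[0,0,0]],"fingers":[0,0,0,0,0,0]}'
python3 - <<'E'
from h import *
w=env.calibration('wrist'); snap('wrist','w5.png'); print([proj(w,X).round(0) for X in([.549,.345,.075],[.517,.199,.075],[.533,.275,.075],[.582,.265,.075])]); go([.5,.3,.1],-13.3)
E
```

```text
time: 12.05
eef_pos: [0.4505, 0.2895, 0.2604]
tcp_rot: [-0.001, 0.993, -0.119, 0.001]
force: [-0.6, 0.4, -1.6]
grip_width: 0.0188
grip_force: 118.2
[array([234.,  91.]), array([399.,  87.]), array([313.,  89.]), array([311.,  29.])]
at [0.449  0.2898 0.2602] dp [ 1.179 -0.539  4.007] t 12.1
twist [-0.0007 -0.0001 -0.0014] dp after twist [ 1.183 -0.542  4.006]
```

View pics/w5.png

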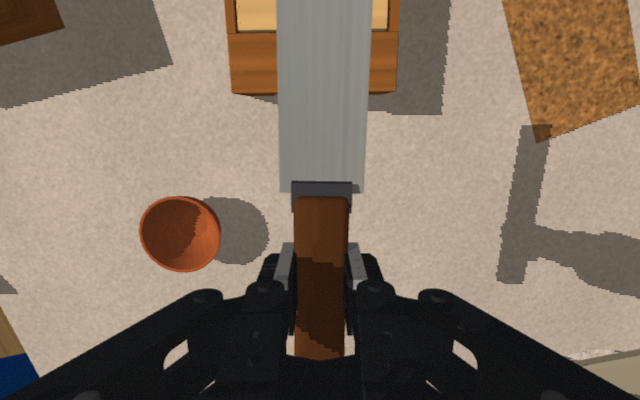

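Wrist view: the box's front edge runs (232,94)–(396,92) and the lid's front edge (237,31)–(388,31). The blade hides the channel, the bowl is at (180,233), clear to the left.

Run:
```python
from h import *
w=env.calibration('wrist');p,r,_=pose()
f=lambda u,v,z:onz(w,u,v,z)
for n,a,b in[('front',f(232,93,.075),f(396,92,.075)),('lid',f(237,31,.075),f(388,30,.075)),('wall',f(229,50,.075),f(398,50,.075))]:
    m=(a+b)/2; d=a-b; print(n,m.round(4),np.linalg.norm(d).round(4),'yaw',(np.degrees(np.arctan2(d[1],d[0]))-90).round(2),'tool',(r.inv().apply(m-p)).round(4))
for v in(20,100,180):
  print('blade',r.inv().apply((f(279,v,p[2]+.0075)+f(368,v,p[2]+.0075))/2-p).round(4))
```

```text
front [0.5285 0.2755 0.075 ] 0.1491 yaw -13.24 tool [ 0.0806 -0.0043  0.1853]
lid [0.5787 0.2644 0.075 ] 0.1313 yaw -13.25 tool [ 0.132  -0.0054  0.1853]
wall [0.5633 0.2673 0.075 ] 0.149 yaw -13.59 tool [ 0.1163 -0.0046  0.1853]
blade [ 0.0975  0.0026 -0.0075]
blade [ 0.0702  0.0027 -0.0075]
blade [ 0.0395  0.0027 -0.0075]
```

Run:
```python
from h import *
w=env.calibration('wrist');p,r,_=pose()
im=cv2.imread('pics/w5.png').astype(int)
g=cv2.cvtColor(cv2.imread('pics/w5.png'),cv2.COLOR_BGR2HSV)
for v in(2,10,60,75,110,130,150,175):
  row=im[v].sum(1); s=np.abs(row[3:]-row[:-3]); l=260+np.argmax(s[260:300])+1.5; q=345+np.argmax(s[345:390])+1.5
  L=r.inv().apply(onz(w,l,v,p[2]-.0+.0075)-p);Q=r.inv().apply(onz(w,q,v,p[2]+.0075)-p)
  print(v,l,q,L.round(4)[:2],Q.round(4)[:2],'w',(Q-L)[1].round(4),'mid',((Q+L)/2)[1].round(4))
```

```text
2 275.5 387.5 [ 0.1033 -0.0143] [0.1032 0.0251] w 0.0393 mid 0.0054
10 275.5 386.5 [ 0.1007 -0.0143] [0.1007 0.0248] w 0.0392 mid 0.0052
60 276.5 369.5 [ 0.0843 -0.0145] [0.0843 0.0195] w 0.034 mid 0.0025
75 276.5 368.5 [ 0.0791 -0.0147] [0.0791 0.0193] w 0.034 mid 0.0023
110 277.5 367.5 [ 0.0666 -0.0148] [0.0666 0.0194] w 0.0341 mid 0.0023
130 278.5 366.5 [ 0.0592 -0.0146] [0.0592 0.0193] w 0.0339 mid 0.0023
150 278.5 365.5 [ 0.0515 -0.0149] [0.0515 0.0191] w 0.034 mid 0.0021
175 278.5 363.5 [ 0.0416 -0.0152] [0.0416 0.0187] w 0.0339 mid 0.0017
```

```bash
python3 -m crank '{"dp":[[-0.7,-0.18,0],[-0.7,0,0],[-0.45,0,0],[0,0,0.85],[0,0,0.85],[0,0,0.85],[0,0,0.85],[0,0,0.85],[0,0,0.6],[0,0,0.28],[0,0,0],[0,0,0]],"twist":[[0,0,0],[0,0,0],[0,0,0],[0,0,0],[0,0,0],[0,0,0],[0,0,0],[0,0,0],[0,0,0],[0,0,0],[0,0,0],[0,0,0]],"fingers":[0,0,0,0,0,0,0,0,0,0,0,0]}'
python3 - <<'E'
from h import *
# target: tip 60 mm past face? face centre (.5285,.2755), TCP on axis
u=np.array([.973,-.23]);n=np.array([-.23,-.973])
f=np.array([.5285,.2755])
for d in(.005,.065,.072):
  t=f+u*(d-.129)-n*.003; go([t[0],t[1],.055],-13.3)
im=snap('side','s6.png'); cv2.imwrite('pics/c6.png',cv2.convertScaleAbs(cv2.resize(cv2.imread('pics/s6.png')[90:190,240:400],None,fx=5,fy=5,interpolation=cv2.INTER_CUBIC),alpha=1.3))
E
```

```text
time: 13.3
eef_pos: [0.3799, 0.3163, 0.0571]
tcp_rot: [-0.002, 0.993, -0.116, 0.002]
force: [0.9, 0.6, -1.1]
grip_width: 0.0187
grip_force: 118.2
at [0.3799 0.3163 0.0571] dp [0.75  0.061 0.055] t 13.3
twist [-0.0016 -0.0013 -0.0003] dp after twist [0.75  0.062 0.053]
at [0.3799 0.3163 0.0571] dp [2.25  0.06  0.061] t 13.3
twist [-0.0016 -0.0013 -0.0003] dp after twist [2.25  0.062 0.053]
at [0.3799 0.3163 0.0571] dp [2.425 0.06  0.062] t 13.3
twist [-0.0016 -0.0013 -0.0003] dp after twist [2.425 0.062 0.053]
```

View pics/c6.png

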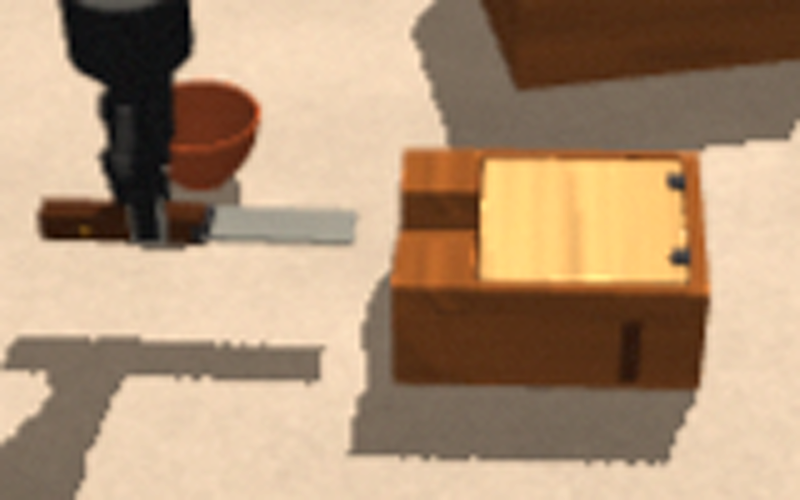

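The crop shows the blade level in front of the channel: tip edge (352–356, 212–243), channel mouth (400–402, 190–230), lid front edge (481,157)–(482,282).

Run:
```python
from h import *
e=env.calibration('side');p,r,_=pose()
f=lambda u,v,z:(r.inv().apply(onz(e,240+u/5,90+v/5,z)-p)).round(4)[:2]
print('state',p,'tip',f(356,212,.0647),f(352,241,.0647),'channel front top',f(402,190,.075),f(400,230,.075),'back',f(480,190,.075),f(480,230,.075))
print('lid',f(481,157,.075),f(482,282,.075),'box front',f(404,150,.075),f(393,288,.075))
```

```text
state [0.38050285 0.31658556 0.05761805] tip [ 0.1299 -0.011 ] [0.1297 0.0201] channel front top [ 0.1586 -0.0213] [0.1599 0.0217] back [ 0.2078 -0.023 ] [0.2091 0.02  ]
lid [ 0.2073 -0.06  ] [0.212 0.073] box front [ 0.1573 -0.0664] [0.1591 0.0808]
```

Run:
```python
from h import *
P=[];X=[]
for i in range(8):
    p,r,s=pose(); P.append(p); X.append(r.as_matrix()[2,0]); env.capture('wrist')
print(np.mean(P,0).round(4),np.std(P,0).round(4),'x-axis z',np.mean(X).round(4)); print(s['force'],s['time'])
```

```text
[0.3805 0.3164 0.0575] [0.0003 0.0002 0.0004] x-axis z 0.005
[ 0.64279459  0.43763063 -0.49061245] 13.7
```

```bash
python3 -m crank '{"dp":[[0,0,0.06],[0.3,0,0],[0.4,0,0],[0.4,0,0],[0.4,0,0],[0.35,0,0],[0,0,0]],"twist":[[-0.0016,-0.0013,0],[0,0,0],[0,0,0],[0,0,0],[0,0,0],[0,0,0],[0,0,0]],"fingers":[0,0,0,0,0,0,0]}'
python3 - <<'E'
from h import *
P=[];X=[]
for i in range(6):
    p,r,s=pose(); P.append(p); X.append(r.as_matrix()[2,0]); env.capture('side')
print(np.mean(P,0).round(4),'x-axis z',np.mean(X).round(4)); print(s['force'],s['moment'],s['time'])
E
```

```text
time: 14.45
eef_pos: [0.4547, 0.2985, 0.0541]
tcp_rot: [-0.0, 0.993, -0.117, 0.001]
force: [-0.8, 0.2, -1.0]
grip_width: 0.0193
grip_force: 118.2
[0.4519 0.2985 0.0537] x-axis z -0.0012
[-0.19628853  0.06266923 -0.88300539] [-0.01812883 -0.05077172 -0.00826807] 14.7
```

```bash
python3 -m crank '{"dp":[[0.1,0,-0.02],[0.15,0,0],[0.15,0,0],[0.1,0,0],[0.05,0,0],[0,0,0]],"twist":[[0,0,0],[0,0,0],[0,0,0],[0,0,0],[0,0,0],[0,0,0]],"fingers":[0,0,0,0,0,0]}'
python3 - <<'E'
from h import *
P=[]
for i in range(4):
    p,r,s=pose(); P.append(p); env.capture('side')
m=np.mean(P,0);print(m.round(4),'tip',m+r.apply([.129,.003,-.006])); print(s['force'],s['moment'],s['time'])
E
```

```text
time: 15.35
eef_pos: [0.4734, 0.2935, 0.0546]
tcp_rot: [0.0, 0.993, -0.117, -0.0]
force: [-0.8, 0.5, -1.4]
grip_width: 0.0191
grip_force: 118.2
[0.473  0.2935 0.0545] tip [0.59779898 0.26081213 0.06033795]
[-0.2706706   0.28745785 -0.79083764] [-0.00957752  0.01693978 -0.01751836] 15.5
```

```bash
python3 -m crank '{"dp":[[0,0,0.06],[0,0,0.06],[0,0,0.06],[0,0,0.06],[0,0,0.06],[0,0,0],[0,0,0]],"twist":[[0,0.02,0],[0,0.02,0],[0,0.02,0],[0,0.02,0],[0,0.02,0],[0,0,0],[0,0,0]],"fingers":[0,0,0,0,0,0,0]}'
python3 - <<'E'
from h import *
p,r,s=pose();print(p,r.as_matrix()[:,0].round(3),'tip',p+r.apply([.129,.003,-.006])); print(s['force'],s['moment'],s['time'])
a=snap('side','s7.png')[90:190,240:400]; b=snap('wrist','w7.png')
cv2.imwrite('pics/c7.png',np.vstack([cv2.convertScaleAbs(cv2.resize(a[:,:,::-1],(480,300)),alpha=1.3),cv2.resize(b[:,:,::-1],(480,300))]))
E
```

```text
time: 16.25
eef_pos: [0.4722, 0.293, 0.0417]
tcp_rot: [0.019, 0.981, -0.114, 0.152]
force: [-3.1, 0.4, -3.9]
grip_width: 0.0196
grip_force: 117.9
[0.47220311 0.2930051  0.04165989] [ 0.927 -0.219  0.304] tip [0.58937394 0.26231555 0.0865503 ]
[-3.08768469  0.3795511  -3.9185325 ] [ 0.22931265  1.46321114 -0.11253091] 16.25
```

View pics/c7.png

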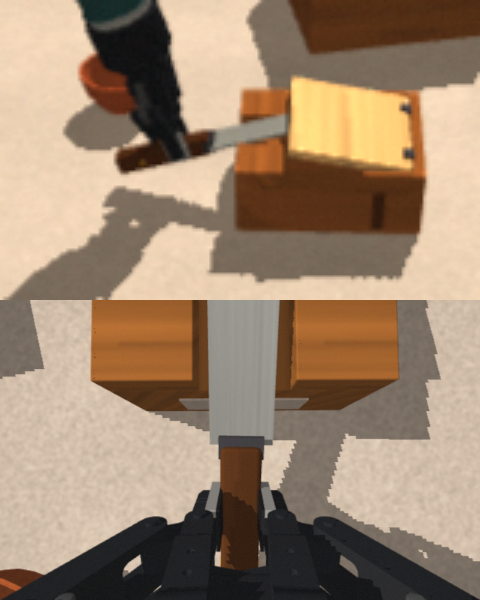

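The lid is up by about 0.17 rad, with the blade still straight in the grip. The side crop shows the tip under the lid's edge at (288,125), in the wrist view the blade is centred in the channel. I'll carry on lifting and moving forward along the lid's arc.

```bash
python3 -m crank '{"dp":[[0.29,0,-0.17],[0.29,0,-0.17],[0.29,0,-0.17],[0,0,0]],"twist":[[0,0,0],[0,0,0],[0,0,0],[0,0,0]],"fingers":[0,0,0,0]}'
python3 - <<'E'
from h import *
p,r,s=pose(); t=p+r.apply([.129,.003,-.006]);print('tip',t,'s',(t[0]-.703)*.973-(t[1]-.236)*.23,s['moment'])
E
python3 -m crank '{"dp":[[0.36,0,-0.14],[0.36,0,-0.14],[0.36,0,-0.14],[0,0,0]],"twist":[[0,0,0],[0,0,0],[0,0,0],[0,0,0]],"fingers":[0,0,0,0]}'
python3 - <<'E'
from h import *
p,r,s=pose(); t=p+r.apply([.129,.003,-.006]);print('tip',t,'s',(t[0]-.703)*.973-(t[1]-.236)*.23,s['moment'])
c=env.calibration('side'); im=snap('side','s8.png')
h=cv2.cvtColor(im[90:190,280:400],cv2.COLOR_RGB2HSV); m=cv2.inRange(h,(15,60,150),(28,200,255)); k,l,st,ce=cv2.connectedComponentsWithStats(m); i=1+np.argmax(st[1:,4]); print(st[i]+[280,90,0,0,0])
ys,xs=np.where(l==i); q=cv2.boxPoints(cv2.minAreaRect(np.c_[xs,ys].astype(np.float32)))+[280,90]; print(q.round(0).tolist())
H=np.array([.703,.236,.075]);u=np.array([.973,-.23,0]);n=np.array([.23,.973,0])
for th in(.3,.6,.9,1.2,1.5):
  print(th,[proj(c,H+sg*.065*n+.126*(-np.cos(th)*u+np.sin(th)*np.array([0,0,1]))).round(0) for sg in(-1,1)])
E
```

```text
time: 16.75
eef_pos: [0.5048, 0.2875, 0.0763]
tcp_rot: [0.017, 0.98, -0.116, 0.158]
force: [-0.9, 0.3, -2.3]
grip_width: 0.0191
grip_force: 118.0
tip [0.62132333 0.25630525 0.12254006] s -0.08414160937230084 [ 0.07175294  0.64707218 -0.0355277 ]
time: 17.15
eef_pos: [0.5392, 0.279, 0.1051]
tcp_rot: [0.018, 0.98, -0.116, 0.158]
force: [-0.2, 0.3, 0.2]
grip_width: 0.0192
grip_force: 118.2
tip [0.65578585 0.24791573 0.15126542] s -0.04867999041401629 [0.05012438 0.34542446 0.02525411]
[ 280   90   40   95 1474]
[[280.0, 90.0], [319.0, 90.0], [319.0, 184.0], [280.0, 184.0]]
0.3 [array([337., 135.]), array([338., 111.])]
0.6 [array([342., 126.]), array([343., 102.])]
0.9 [array([352., 118.]), array([352.,  94.])]
1.2 [array([364., 112.]), array([363.,  89.])]
1.5 [array([377., 110.]), array([375.,  86.])]
```

```bash
cat >> h.py <<'E'
def lid():
    c=env.calibration('side'); im=env.capture('side')
    h=cv2.cvtColor(im,cv2.COLOR_RGB2HSV); m=cv2.inRange(h,(14,95,140),(30,255,255)); m[:75]=0;m[165:]=0;m[:,:322]=0;m[:,400:]=0
    k,l,st,ce=cv2.connectedComponentsWithStats(m); i=1+np.argmax(st[1:,4]); print('lid box',st[i],'centre',ce[i].round(1))
    H=np.array([.703,.236,.075]);u=np.array([.973,-.23,0])
    for th in(.3,.6,.9,1.2,1.4,1.55): print(th,proj(c,H+.063*(-np.cos(th)*u+np.sin(th)*np.array([0,0,1]))).round(1),end=' ')
E
python3 - <<'E'
from h import *
lid()
E
python3 -m crank '{"dp":[[0.26,0,-0.073],[0.26,0,-0.073],[0.26,0,-0.073],[0,0,0]],"twist":[[0,0,0],[0,0,0],[0,0,0],[0,0,0]],"fingers":[0,0,0,0]}'
python3 - <<'E'
from h import *
p,r,s=pose(); t=p+r.apply([.129,.003,-.006]);print('tip',t,'s',(t[0]-.703)*.973-(t[1]-.236)*.23,s['moment'])
lid()
E
```

```text
lid box [358  91  19  54 391] centre [366.5 115.5]
0.3 [356.8 128.3] 0.6 [359.8 123.7] 0.9 [364.2 120. ] 1.2 [369.9 117.4] 1.4 [374.  116.5] 1.55 [377.2 116.3] time: 17.65
eef_pos: [0.5639, 0.2725, 0.1214]
tcp_rot: [0.018, 0.981, -0.116, 0.156]
force: [-0.5, 0.6, -1.1]
grip_width: 0.0188
grip_force: 118.0
tip [0.68063415 0.24155423 0.16721514] s -0.023039441302404328 [0.160911   0.66102584 0.02643203]
lid box [370  87   5  24  78] centre [371.7  99. ]
0.3 [356.8 128.3] 0.6 [359.8 123.7] 0.9 [364.2 120. ] 1.2 [369.9 117.4] 1.4 [374.  116.5] 1.55 [377.2 116.3]
```

```bash
python3 -m crank '{"dp":[[0.3,0,0.02],[0.3,0,0.02],[0.3,0,0.02],[0,0,0],[0,0,0]],"twist":[[0,0,0],[0,0,0],[0,0,0],[0,0,0],[0,0,0]],"fingers":[0,0,0,0,0]}'
python3 - <<'E'
from h import *
p,r,s=pose(); t=p+r.apply([.129,.003,-.006]);print('tip',t,'s',(t[0]-.703)*.973-(t[1]-.236)*.23,s['moment'])
lid()
c=env.calibration('scene'); im=snap('scene','sc9.png')
h=cv2.cvtColor(im,cv2.COLOR_RGB2HSV); print([proj(c,np.array([.703,.236,.075])+.126*(-np.cos(t)*np.array([.973,-.23,0])+np.sin(t)*np.array([0,0,1]))).round(1) for t in(0,.9,1.2,1.4,1.57)], proj(c,[.703,.236,.075]).round(1))
E
```

```text
time: 18.2
eef_pos: [0.5978, 0.2644, 0.1301]
tcp_rot: [0.018, 0.981, -0.116, 0.157]
force: [-0.6, -0.4, -0.4]
grip_width: 0.0191
grip_force: 118.2
tip [0.71449989 0.23340608 0.17595407] s 0.01178599490775467 [ 0.03423585  0.3231038  -0.04061323]
lid box [385  87   7  25  80] centre [387.8  98.8]
0.3 [356.8 128.3] 0.6 [359.8 123.7] 0.9 [364.2 120. ] 1.2 [369.9 117.4] 1.4 [374.  116.5] 1.55 [377.2 116.3] [array([338.8, 281.7]), array([323.2, 270.6]), array([311.4, 270.7]), array([302.4, 272. ]), array([294.5, 273.9])] [296.8 293.7]
```

```bash
python3 -m crank '{"dp":[[-0.5,0,-0.16],[-0.7,0,-0.22],[-0.7,0,-0.22],[-0.6,0,-0.2],[0,0,-0.4],[0,0,-0.4],[0,0,-0.4],[0,0,-0.4],[0,0,0],[0,0,0],[0,0,0]],"twist":[[0,0,0],[0,0,0],[0,0,0],[0,0,0],[0,-0.025,0],[0,-0.025,0],[0,-0.025,0],[0,-0.0251,0],[0,0,0],[0,0,0],[0,0,0]],"fingers":[0,0,0,0,0,0,0,0,0,0,0]}'
python3 - <<'E'
from h import *
c=env.calibration('side')
lid()
H=np.array([.703,.236,.075]);u=np.array([.973,-.23,0]);k=np.array([0,0,1])
print('\nedge',[(t,proj(c,H+.126*(-np.cos(t)*u+np.sin(t)*k)+.005*(-np.sin(t)*u-np.cos(t)*k)).round(1)) for t in(1.3,1.5,1.6,1.7,1.8)])
go([.45,.0,.22],188.5)
E
```

```text
time: 19.4
eef_pos: [0.4802, 0.2913, 0.1898]
tcp_rot: [0.001, 0.993, -0.116, -0.001]
force: [-0.8, -0.4, -1.4]
grip_width: 0.019
grip_force: 118.2
lid box [385  87   6  25  79] centre [387.8  98.7]
0.3 [356.8 128.3] 0.6 [359.8 123.7] 0.9 [364.2 120. ] 1.2 [369.9 117.4] 1.4 [374.  116.5] 1.55 [377.2 116.3] 
edge [(1.3, array([365.8,  99.3])), (1.5, array([374.5,  97.8])), (1.6, array([378.9,  97.6])), (1.7, array([383.2,  97.8])), (1.8, array([387.5,  98.4]))]
at [0.4799 0.2913 0.1897] dp [ 0.948  7.262 -0.742] t 19.45
twist [ 0.0012 -0.0009  0.8788] dp after twist [ 1.817 -7.093 -0.758]
```

```bash
python3 -m crank '{"dp":[[0,0,0],[0,0,0],[0,0,0],[0,0,0],[0,0,0],[0,0,0],[0,0,0],[0,0,0],[0,0,0],[0,0,0],[0,0,0],[0,0,0]],"twist":[[0,0,0.044],[0,0,0.044],[0,0,0.044],[0,0,0.044],[0,0,0.044],[0,0,0.044],[0,0,0.044],[0,0,0.044],[0,0,0.044],[0,0,0.044],[0,0,0.044],[0,0,0.044]],"fingers":[0,0,0,0,0,0,0,0,0,0,0,0]}'
python3 -m crank '{"dp":[[0,0,0],[0,0,0],[0,0,0],[0,0,0],[0,0,0],[0,0,0],[0,0,0],[0,0,0],[0,0,0]],"twist":[[0,0,0.044],[0,0,0.044],[0,0,0.044],[0,0,0.044],[0,0,0.044],[0,0,0.044],[0,0,0.044],[0,0,0.042],[0,0,0]],"fingers":[0,0,0,0,0,0,0,0,0]}'
python3 - <<'E'
from h import *
go([.554,.002,.1],188.5)
E
```

```text
time: 20.65
eef_pos: [0.4801, 0.2915, 0.1899]
tcp_rot: [-0.001, -0.583, 0.812, 0.0]
force: [-0.3, -0.3, -1.8]
grip_width: 0.0191
grip_force: 118.1
time: 21.55
eef_pos: [0.4802, 0.2915, 0.1901]
tcp_rot: [-0.001, -0.075, 0.997, -0.001]
force: [-0.2, -0.9, -0.9]
grip_width: 0.019
grip_force: 118.1
at [0.4802 0.2915 0.1901] dp [-0.741 -7.431  2.258] t 21.55
twist [-0.0004 -0.0008  0.0009] dp after twist [-0.755 -7.431  2.251]
```

```bash
python3 -m crank '{"dp":[[-0.075,-0.743,0],[-0.075,-0.743,0],[-0.075,-0.743,0],[-0.075,-0.743,0],[-0.075,-0.743,0],[-0.075,-0.743,0],[-0.075,-0.743,0],[-0.075,-0.743,0],[-0.075,-0.743,0],[-0.075,-0.743,0],[0,0,0],[0,0,0]],"twist":[[0,0,0],[0,0,0],[0,0,0],[0,0,0],[0,0,0],[0,0,0],[0,0,0],[0,0,0],[0,0,0],[0,0,0],[0,0,0],[0,0,0]],"fingers":[0,0,0,0,0,0,0,0,0,0,0,0]}'
python3 -m crank '{"dp":[[0,0,0.7],[0,0,0.8],[0,0,0.8],[0,0,0.8],[0,0,0.6],[0,0,0.4],[0,0,0.2],[0,0,0],[0,0,0]],"twist":[[0,0,0],[0,0,0],[0,0,0],[0,0,0],[0,0,0],[0,0,0],[0,0,0],[0,0,0],[0,0,0]],"fingers":[0,0,0,0,0,0,0,0,0]}'
python3 - <<'E'
from h import *
P=[]
for i in range(4):
    p,r,s=pose(); P.append(p); env.capture('wrist')
print(np.mean(P,0),r.as_matrix()[2]); go([.554,.002,.0072],188.5)
E
```

```text
time: 22.75
eef_pos: [0.555, 0.0021, 0.1905]
tcp_rot: [-0.001, -0.075, 0.997, 0.0]
force: [-0.5, 0.1, -1.9]
grip_width: 0.0189
grip_force: 118.2
time: 23.65
eef_pos: [0.5559, 0.0028, 0.0198]
tcp_rot: [-0.0, -0.076, 0.997, -0.0]
force: [-0.6, -0.5, -0.8]
grip_width: 0.0192
grip_force: 118.2
[0.55637372 0.00248049 0.02020799] [-1.16430914e-03 -9.50535993e-04 -9.99998870e-01]
at [0.5565 0.0022 0.0203] dp [0.063 0.004 0.328] t 23.85
twist [-0.0003  0.0003  0.0006] dp after twist [0.062 0.004 0.328]
```

```bash
python3 -m crank '{"dp":[[0,0,0.15],[0,0,0.1],[0,0,0.06],[0,0,0],[0,0,0]],"twist":[[0,0,0],[0,0,0],[0,0,0],[0,0,0],[0,0,0]],"fingers":[0,0,0,0,0]}'
```

```text
time: 24.35
eef_pos: [0.5551, 0.0022, 0.007]
tcp_rot: [-0.001, -0.075, 0.997, -0.0]
force: [-2.6, 1.4, 3.9]
grip_width: 0.0192
grip_force: 118.9
```

Contact at z = 0.007, as predicted. Now I release, withdraw and check.

```bash
python3 -m crank '{"dp":[[0,0,0],[0,0,0],[0,0,0],[0,0,0],[0,0,-0.1],[0,0,-0.4],[0,0,-0.9],[0,0,-0.9],[0,0,-0.9],[0,0,-0.9],[0,0,-0.9],[0,0,0]],"twist":[[0,0,0],[0,0,0],[0,0,0],[0,0,0],[0,0,0],[0,0,0],[0,0,0],[0,0,0],[0,0,0],[0,0,0],[0,0,0],[0,0,0]],"fingers":[1,1,1,1,1,1,1,1,1,1,1,1]}'
python3 - <<'E'
from h import *
w=env.calibration('wrist'); im=snap('wrist','w9.png').astype(int); p,r,s=pose()
g=cv2.cvtColor(im.astype(np.uint8),cv2.COLOR_RGB2HSV)
# blade: grey pixels in the middle; cork is saturated
m=((g[:,:,1]<70)&(g[:,:,2]>60)).astype(np.uint8); m[:,:220]=0;m[:,420:]=0
k,l,st,ce=cv2.connectedComponentsWithStats(m)
for i in range(1,k):
    if st[i,4]>800: print(st[i],ce[i].round(0), onz(w,*ce[i],.0145).round(4))
print('expected blade', [proj(w,np.array([.525,-.002,.0145])+t*np.array([np.cos(np.radians(188.5)),np.sin(np.radians(188.5)),0])).round(0) for t in(.005,.0525,.1)])
lid(); print(s['grip_width'],s['time'],s['force'])
for n in['side','scene']:
    c=env.calibration(n); a=cv2.imread(f'pics/{n}0.png').astype(int); b=env.capture(n)[:,:,::-1].astype(int)
    for q,P in dict(bottle=[.753,.01,.05],bowl=[.417,.459,.025],tape=[.43,-.425,.022]).items():
        u,v=proj(c,P).astype(int); A=np.abs(a-b)[max(v-22,0):v+22,max(u-22,0):u+22]; print(n,q,A.mean().round(1),end=' ')
E
```

```text
time: 25.55
eef_pos: [0.5598, 0.0019, 0.2133]
tcp_rot: [0.005, -0.075, 0.997, -0.001]
force: [0.5, -0.4, 0.5]
grip_width: 0.0853
grip_force: 0.0
[  220     0   200   374 50982] [319. 195.] [0.5818 0.0024 0.0145]
expected blade [array([323., 133.]), array([324.,  82.]), array([324.,  26.])]
lid box [385  87   6  25  79] centre [387.8  98.7]
0.3 [356.8 128.3] 0.6 [359.8 123.7] 0.9 [364.2 120. ] 1.2 [369.9 117.4] 1.4 [374.  116.5] 1.55 [377.2 116.3] 0.08556705522933825 25.6 [ 0.08225643 -0.11352398 -0.80103342]
side bottle 4.8 side bowl 4.7 side tape 4.4 scene bottle 2.6 scene bowl 2.5 scene tape 17.6
```

Run:
```python
from h import *
w=env.calibration('wrist'); im=cv2.imread('pics/w9.png').astype(int)
m=((im[:,:,0]>im[:,:,2]-5)&(im.sum(2)>200)).astype(np.uint8); m[:,:260]=0;m[:,390:]=0
k,l,st,ce=cv2.connectedComponentsWithStats(m); i=1+np.argmax(st[1:,4]); x,y,a,b,_=st[i]
ys,xs=np.where(l==i); q=cv2.minAreaRect(np.c_[xs,ys].astype(np.float32)); print(st[i],q)
t=onz(w,x+a/2,y,.0145);o=onz(w,x+a/2,y+b,.0145);print('tip',t,'root',o,np.linalg.norm(t-o),'width',np.linalg.norm(onz(w,x,y+b/2,.0145)-onz(w,x+a,y+b/2,.0145)))
u=(t-o)/np.linalg.norm(t-o);print('origin',t-.1*u)
```

```text
[307 128   5   7  15] ((308.8235778808594, 131.20590209960938), (3.152963161468506, 6.305926322937012), 14.03624439239502)
tip [ 0.50851743 -0.01598089  0.0145    ] root [ 0.51500094 -0.01505498  0.0145    ] 0.006549296879897639 width 0.004763908606345917
origin [ 0.60751304 -0.00184339  0.0145    ]
```

Run:
```python
from h import *
im=cv2.imread('pics/w9.png'); h=cv2.cvtColor(im,cv2.COLOR_BGR2HSV)
for v in range(5,240,12): print(v,[tuple(h[v-1:v+2,u-2:u+3].reshape(-1,3).mean(0).astype(int).tolist()) for u in(250,295,312,323,334,350,395)])
```

```text
5 [(14, 48, 177), (14, 48, 179), (14, 48, 180), (15, 49, 173), (14, 48, 177), (14, 49, 177), (14, 49, 179)]
17 [(15, 48, 184), (14, 49, 180), (14, 49, 182), (14, 49, 180), (14, 48, 184), (15, 48, 175), (14, 48, 183)]
29 [(15, 49, 182), (14, 53, 117), (22, 18, 131), (23, 22, 129), (22, 27, 145), (14, 55, 145), (14, 49, 184)]
41 [(15, 49, 182), (14, 157, 134), (26, 15, 136), (25, 16, 136), (26, 15, 135), (14, 157, 143), (15, 48, 180)]
53 [(14, 48, 180), (15, 157, 121), (24, 15, 134), (26, 15, 135), (24, 15, 135), (14, 158, 149), (14, 48, 181)]
65 [(14, 49, 178), (14, 159, 151), (26, 15, 133), (24, 15, 133), (24, 15, 134), (14, 158, 151), (14, 49, 183)]
77 [(14, 48, 182), (15, 157, 128), (24, 15, 132), (25, 15, 132), (25, 16, 133), (14, 158, 153), (14, 49, 182)]
89 [(14, 48, 184), (14, 156, 151), (26, 15, 130), (24, 16, 132), (23, 16, 132), (14, 158, 140), (14, 49, 185)]
101 [(15, 49, 183), (14, 157, 144), (26, 16, 129), (25, 16, 131), (25, 16, 131), (15, 157, 127), (15, 48, 183)]
113 [(15, 48, 189), (14, 158, 111), (21, 17, 130), (23, 17, 131), (25, 16, 131), (15, 158, 139), (15, 49, 1
[... 427 characters left out ...]
157, 115), (14, 48, 175)]
173 [(15, 48, 176), (14, 158, 145), (12, 176, 68), (12, 180, 76), (14, 164, 128), (14, 157, 162), (14, 48, 177)]
185 [(14, 48, 185), (14, 158, 136), (12, 178, 69), (11, 179, 77), (14, 163, 138), (14, 157, 151), (15, 48, 174)]
197 [(14, 49, 179), (15, 158, 144), (12, 182, 69), (11, 180, 76), (14, 159, 128), (14, 157, 149), (14, 48, 180)]
209 [(14, 48, 179), (14, 157, 151), (13, 182, 69), (12, 190, 76), (15, 163, 148), (14, 157, 136), (14, 49, 179)]
221 [(15, 49, 176), (14, 159, 141), (12, 175, 67), (12, 185, 77), (14, 155, 101), (14, 156, 133), (15, 48, 175)]
233 [(14, 48, 181), (14, 51, 179), (12, 157, 79), (12, 190, 76), (14, 49, 180), (14, 49, 105), (15, 49, 176)]
```

The blade spans rows 27–131 on the cork, as predicted (26–133), so the spatula lies in the middle of the mat. The lid holds its position without support.

```bash
python3 -c "
from bench import env
print(env.hand_in())"
```

```text
the job is handed in; nothing more can be done
None
```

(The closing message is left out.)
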